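Set out the soldering station for the next glass lesson

ROBOT

A 6-joint arm with a two-finger parallel gripper is mounted at the origin on the work surface. World frame = base frame: x ahead of the robot, y to its left, z up, the work surface at z = 0. Lengths are in m, angles in rad, forces in N, time in s.
With the tool pointing down it reaches from about 0.375 to 0.9 m from the base axis. Payload 3.1 kg.
Tool frame: the origin (TCP) lies at the centre of the arm's flange, where the gripper is bolted on; the fingertips stand 173 mm ahead of it and the grasp point (between the pads) lies 155 mm ahead of it; z points along the fingers, x is the direction in which the jaws open and shut, and the axes are right-handed (so a half turn about z gives the same grasp; the last joint's range is limited). The gripper opens to 85 mm and grips with 20 to 120 N. Pads are 22 mm wide; open, the fingers measure 114 mm over their backs; the gripper's body (76 mm by 85 mm) begins 54 mm behind the grasp point. The pads swing forward as they close: fully open they stand 13 mm farther back than shut.
Start: joints at [-1.526, 0.527, 1.433, -0, 1.181, -0.178], TCP at [0.139, -0.609, 0.405] pointing down, gripper open.
Joint ranges: [-3.08, 3.08], [-0.75, 2.2], [0.22, 2.44], [-1.43, 4.57], [0, 2.65], [-2.85, 2.85]. Speed limits (rad/s): [2.79, 2.79, 3.14, 3.14, 3.14, 3.14].

INTERFACE

Orientations are given as a unit quaternion [x, y, z, w].
In Python, from station import manip gives the robot as it stands.
- The arm moves only by the shell command python3 -m jog 'ROWS' [OPENING] [FORCE]. ROWS is JSON, a list that holds one entry, the list of rows, each a list of 4 numbers: the shift along the world's x, y, z in mm, then the turn about the world's z in degrees. A call has exactly 8 rows; each row shifts and turns the commanded pose from where the row before left it; what a row does not reach is not made up. A row lasts 1/8 s, in which the tool goes at most 62.5 mm and 10.7 degrees, less where a joint would pass 70% of its speed; a pose out of reach is approached as far as the arm can. A call is refused whole if a number of a shift passes 62.5 or a number of a turn 10.7, either way. A call with a gripper value outside its range is refused whole. OPENING is the opening in per cent of the stroke, from 0 (shut) to 100 (fully open), set as the call begins (- or left out, the last holds). The fingers move at their own pace and stop on an object; FORCE is the grip in N (left out, the last holds). Time passes only in rows, so rows that do not move let the fingers close, or fill a call up. It gives the time, the measured TCP pose, the force and the opening at its end, in the units of the state.
- manip.sense(): the state, without advancing time (a new reading comes with each control period).
- manip.snapshot(name): name is "scene" or "top" or "wrist"; returns the picture (384x512x3 uint8, red, green, blue); there is no depth.
- manip.camera_info(name): a dict with "fx", "fy", "cx", "cy" (pixels), "R" (3x3) and "t" (3): a world point X has camera coordinates R X + t. Camera axes: x right, y down, z forward; pixel columns grow to the right and rows downward; lengths in m; the calibration is good to about 2 mm. A picture is of the moment at which its call begins: read the wrist's pose just before it. camera_info takes no time and is no camera call; for the wrist camera it gives the pose at the moment of the call.
- manip.sign_off(): hands the job in, once; it reports no verdict.
The state is a dict: "t": time; "q": joint angles; "qd": joint speeds; "tau": joint torques, N m; "tcp_pos": TCP position; "tool_rot": TCP orientation; "force": force on the tool from outside, world axes, zero at the start; "ft_torque": the same for the moment, N m; "finger_gap": opening from 0.0 (shut) to 1.0 (fully open).
Only numpy, scipy, OpenCV 4.12 (cv2) and the standard library are available. Lean on these libraries where they do the work, as an engineer would, in place of code of your own. Each camera call takes 0.05 s, during which the arm holds its last target. There are 200 camera calls.

TASK

Set the hardboard ready for soldering: load the three solder reels flat, one by one, into the reel magazine so that the large one lies at the bottom and comes out first, then the medium, with the small one on top. Stand the white flux bottle on the hardboard midway between the magazine and the iron stand, in line with them, and stand the round tip-cleaner tin straight behind the bottle (on its far side from the robot, square to the line from magazine to stand) with a gap of about 3 cm between them. Leave the pin jar and the little glass suncatcher where they are.

Things in the scene. Friction and masses are not known exactly. Their poses are not given: they have to be found in the camera images.
- reel_large: Loose large solder reel lying flat: cream plastic flanges, silvery winding, small grey hub ring with a dark hole on top; a plain disc 62 mm in diameter, 34 mm tall, 0.35 to 0.6 kg. Origin at the centre of its underside, z up.
- reel_medium: Loose medium solder reel, same look: 56 mm in diameter, 26 mm tall, 0.2 to 0.37 kg. Origin at the centre of its underside, z up.
- reel_small: Loose small solder reel, same look: 50 mm in diameter, 20 mm tall, 0.12 to 0.21 kg. Origin at the centre of its underside, z up.
- flux_bottle: Loose white plastic flux bottle with screw cap, standing: straight round body 44 mm in diameter, 85 mm tall with its narrower cap; its shoulder slopes in above about mid-height, so grip the body at 30 to 45 mm height. Origin at the centre of its underside, z up.
- tip_tin: Loose round bright steel tip-cleaner tin filled with curled brass wool: 60 mm in diameter, 30 mm tall (wool to 34 mm). Origin at the centre of its underside, z up.
- magazine: Fixed aluminium reel magazine on the hardboard, open-topped: 84 (x) by 90 (y) by 78 tall; well 72 by 72, floor 6 above the origin (centre of underside). Solid walls at local +y and -y. Back (+x) and front (-x) have a 46 wide slot over the full height for fingers closing along local x; below 44 the front is wide open. Stacked reels' undersides: 6, 40, 66 above origin (mm).
- iron_stand: Fixed soldering-iron stand on the hardboard, on the other side from the magazine: dark steel base 100 mm (x) by 80 mm (y), yellow sponge, wire coil with an iron whose blue handle slopes up towards the robot side to 190 mm height. Origin at the centre of its base's underside.
- mat: Fixed plywood-coloured hardboard, 3 mm thick, 185 mm (x) by 390 mm (y). Origin on the table surface, midway between magazine and iron stand, which stand at its local y = +130 and -130 mm (either way round); it reaches from local x = -55 to +130 mm. Local x points to the back (away from the robot), local y to the left.
- pin_jar: Bystander: loose small glass jar with copper-coloured lid, 44 mm in diameter, 62 mm tall, standing among the loose things. Origin at the centre of its underside. To be left alone.
- suncatcher: Bystander: loose small flat rectangle of leaded glass with copper edges, 40 by 50 by 7 mm, lying in front of the hardboard. Origin at the centre of its underside. To be left alone.
Things that resemble listed ones, but are neither listed nor needed, are in the scene too. What is shaped like the tip_tin but green or red is not meant.

How it is judged:
By the outcome, as a careful person would: the job done as asked, in the order asked, and still so for the second after the job is handed in, with the robot touching nothing.
It also fails if it takes over 125 s, if anything falls off the work surface, if the arm or the gripper's body presses on something with over 40 N, if the wrist force passes 120 N, or if a joint passes its speed limit or range.

## Working session

There is one attempt and no reset: what is moved stays moved. The work goes in short steps, Python scripts to look and compute and a shell command to move; the robot and the scene stay as the last step left them, time stands still between calls to the robot, and variables do not carry over. Pictures are saved under pics/ and viewed, about 12 in all and at most 16, crops included, and the job is handed in when it is done.

```bash
ls; mkdir -p pics
cat > h.py <<'E'
import numpy as np, cv2
from station import manip
def snap(n,f):
    ci=manip.camera_info(n); im=manip.snapshot(n); cv2.imwrite(f'pics/{f}.png',cv2.cvtColor(im,cv2.COLOR_RGB2BGR)); 
    np.savez(f'pics/{f}.npz',**{k:np.array(ci[k]) for k in ci if k in('fx','fy','cx','cy','R','t')}); return im
def load(f):
    return cv2.imread(f'pics/{f}.png'), np.load(f'pics/{f}.npz')
def ray(c,u,v):
    R=c['R'];o=-R.T@c['t'];d=R.T@np.array([(u-c['cx'])/c['fx'],(v-c['cy'])/c['fy'],1]);return o,d/np.linalg.norm(d)
def onz(c,u,v,z):
    o,d=ray(c,u,v);return o+d*(z-o[2])/d[2]
def tri(c1,p1,c2,p2):
    o1,d1=ray(c1,*p1);o2,d2=ray(c2,*p2)
    A=np.stack([d1,-d2],1);s=np.linalg.lstsq(A,o2-o1,rcond=None)[0]
    a=o1+s[0]*d1;b=o2+s[1]*d2;return (a+b)/2,np.linalg.norm(a-b)
def proj(c,X):
    p=c['R']@np.array(X)+c['t'];return c['fx']*p[0]/p[2]+c['cx'],c['fy']*p[1]/p[2]+c['cy']
E
python3 - <<'E'
from h import *
s=manip.sense();print(s['t'],s['tcp_pos'],s['tool_rot'],s['force'],s['finger_gap'])
for n in('scene','top','wrist'):
    snap(n,n+'0');i,c=load(n+'0');print(n,c['fx'],c['cx'],c['cy'],-c['R'].T@c['t'])
a=cv2.imread('pics/top0.png');cv2.imwrite('pics/top0b.png',cv2.resize(a,(800,600),interpolation=cv2.INTER_CUBIC))
a=cv2.imread('pics/scene0.png');cv2.imwrite('pics/scene0b.png',cv2.resize(a,(800,600),interpolation=cv2.INTER_CUBIC))
E
```

```text
pics
0.0 [ 0.1387231  -0.60904754  0.4037021 ] [ 7.81649780e-01 -6.23716557e-01 -7.39354390e-04 -8.55287419e-04] [ 0.39283629  0.24845604 -0.06697183] 0.9975985962472149
scene 496.3016133806561 255.96670421114118 195.96634103157817 [0.93018873 0.64750819 1.08487774]
top 469.9867390547963 258.4704951785188 193.64297101124563 [ 0.35674306 -0.00834994  1.32671593]
wrist 331.2785720023181 259.948864785797 193.35943917748924 [ 0.22205669 -0.59003049  0.37262275]
```

View pics/top0b.png

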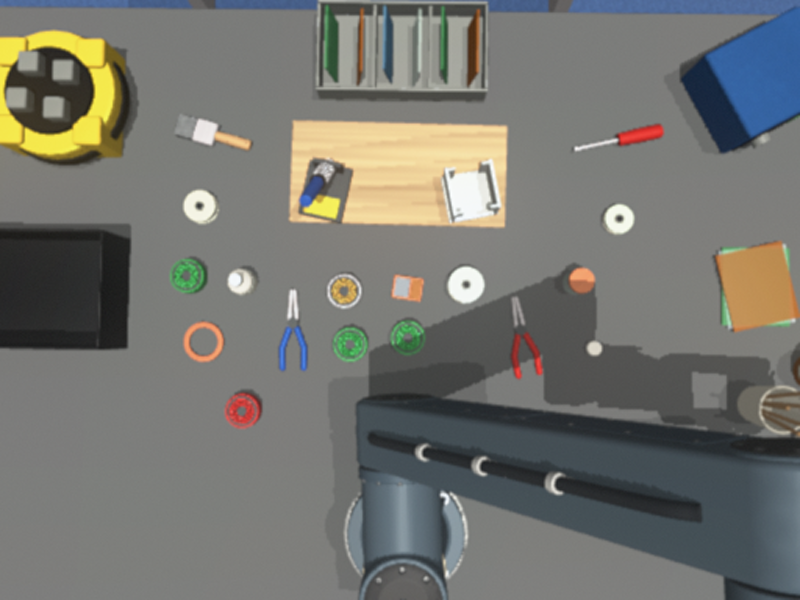

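View pics/scene0b.png

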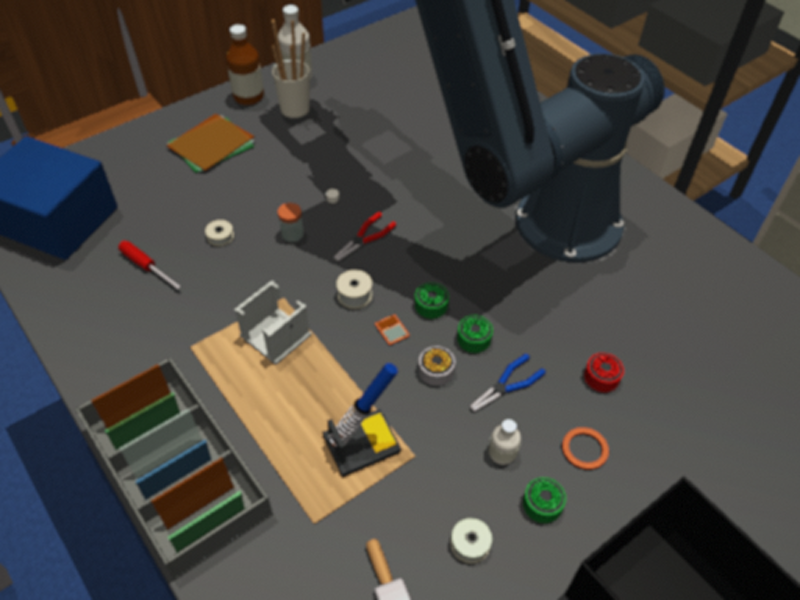

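Top view (800x600 px): the reels are at (200,207), (465,284) and (619,219), the bottle at (240,281), and the brass-wool tin at (344,290). The green tins at (188,275), (350,343) and (407,337) and the red tin at (242,410) are not meant. The iron stand is at (325,190), the magazine at (471,190), the jar at (581,280), and the suncatcher at (407,287). The scene view agrees. Next I measure these and confirm each in an enlarged crop.

```bash
cat > m.py <<'E'
from h import *
T,ct=load('top0');S,cs=load('scene0')
k=384/600
items={'rA':((200,207),(471,541)),'rB':((465,284),(354,289)),'rC':((619,219),(219,233)),'bottle':((240,281),(505,443)),'tin':((344,290),(437,365))}
def blob(I,p,r,name):
    u,v=int(p[0]*k),int(p[1]*k);c=I[v-r:v+r,u-r:u+r]
    h=cv2.cvtColor(c,cv2.COLOR_BGR2HSV)
    g=c.min(2) if name!='tin' else c.max(2)
    m=((g>130)).astype(np.uint8)
    n,l,st,ce=cv2.connectedComponentsWithStats(m)
    j=1+np.argmax(st[1:,4]);m=(l==j).astype(np.uint8)
    cn=max(cv2.findContours(m,0,2)[0],key=cv2.contourArea);hull=cv2.convexHull(cn)
    e=cv2.fitEllipse(cn)
    # dark hole
    yy,xx=np.mgrid[0:2*r,0:2*r];q=np.hypot(xx-e[0][0],yy-e[0][1])<6
    w=np.where(q,np.clip(110-c.max(2).astype(float),0,None),0)
    hole=((w*xx).sum()/max(w.sum(),1)+u-r,(w*yy).sum()/max(w.sum(),1)+v-r) if w.sum()>0 else None
    return (e[0][0]+u-r,e[0][1]+v-r),e[1],st[j],hole
for n,(pt,ps) in items.items():
    a=blob(T,pt,22,n);b=blob(S,ps,26,n)
    print(n,'top',np.round(a[0],1),np.round(a[1],1),a[3] and np.round(a[3],1),'scene',np.round(b[0],1),np.round(b[1],1),b[3] and np.round(b[3],1))
    if a[3] and b[3]:
        X,e=tri(ct,a[3],cs,b[3]);d=np.linalg.norm(ct['R']@X+ct['t']);print('   hole',X.round(4),'err',e.round(4),'diam',a[1][0]/ct['fx']*d,a[1][1]/ct['fx']*d)
    X,e=tri(ct,a[0],cs,b[0]);print('   blobtri',X.round(4),e.round(4))
E
python3 m.py
python3 - <<'E'
from h import *
T,_=load('top0');S,_=load('scene0')
def crop(I,p,r):
    u,v=int(p[0]*.64),int(p[1]*.64);return cv2.resize(I[v-r:v+r,u-r:u+r],(200,200),interpolation=cv2.INTER_NEAREST)
P=[(200,207),(465,284),(619,219),(240,281)];Q=[(471,541),(354,289),(219,233),(505,443)]
rows=[np.hstack([crop(T,p,20) for p in P]),np.hstack([crop(S,p,20) for p in Q]),np.hstack([crop(T,(344,290),20),crop(S,(437,365),20),crop(T,(471,190),25),crop(S,(273,325),33)])]
cv2.imwrite('pics/crops.png',np.vstack(rows))
E
```

```text
rA top [127.8 132.1] [20.9 23.9] [127.  131.2] scene [301.6 343.6] [24.  26.1] [301.6 343.3]
   hole [0.5772 0.3777 0.027 ] err 0.0013 diam 0.061231187307941866 0.0699305164417995
   blobtri [0.5759 0.3769 0.0216] 0.0009
rB top [298.  182.2] [23.7 24.5] [298.  181.6] scene [226.2 181. ] [16.3 21.8] [226.3 180.7]
   hole [ 0.4433 -0.1006  0.0343] err 0.001 diam 0.06562222490155227 0.06775741225071238
   blobtri [ 0.4424 -0.1012  0.0319] 0.0001
rC top [396.1 140. ] [19.1 20.5] [396.1 139.5] scene [139.8 146.4] [11.4 16.5] [139.6 146.3]
   hole [ 0.5662 -0.3731  0.0199] err 0.0011 diam 0.05571484401545468 0.059848651186589795
   blobtri [ 0.5653 -0.3738  0.0182] 0.0006
bottle top [153.1 180.1] [16.2 17.4] None scene [324.2 278.1] [15.6 19. ] [321.9 276.4]
   blobtri [0.4399 0.2953 0.0529] 0.0017
tin top [219.7 186.1] [22.6 22.7] None scene [279.6 229.3] [14.  19.3] [279.4 229.9]
   blobtri [0.4275 0.1148 0.0344] 0.0011
```

View pics/crops.png

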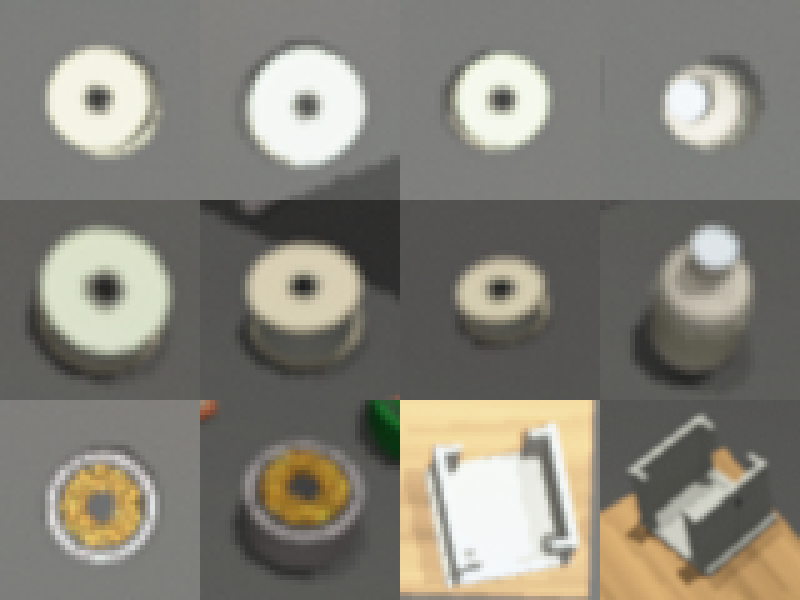

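The crops confirm A (0.577,0.378, top at 27 mm) is the medium reel, B (0.443,-0.101, 34 mm) the large, and C (0.566,-0.373, 20 mm) the small. The tin has bright steel with brass wool, and the bottle is white with a cap. Next: hardboard, magazine, bottle cap and tin centre.

Run:
```python
from h import *
T,ct=load('top0');S,cs=load('scene0')
h=cv2.cvtColor(T,cv2.COLOR_BGR2HSV)
m=((h[...,0]>8)&(h[...,0]<24)&(h[...,1]>70)&(h[...,2]>120)).astype(np.uint8);m[:70]=0;m[150:]=0;m[:,:180]=0;m[:,330:]=0
m=cv2.morphologyEx(m,cv2.MORPH_CLOSE,np.ones((5,5)))
c=max(cv2.findContours(m,0,2)[0],key=cv2.contourArea);hu=cv2.convexHull(c)
P=np.array([onz(ct,u,v,.003)[:2] for u,v in hu[:,0]],np.float32)
r=cv2.minAreaRect(P);print('mat',r);bp=cv2.boxPoints(r);print(bp.round(4))
def thr(I,p,r,t):
    u,v=p;c=I[v-r:v+r,u-r:u+r].min(2);mm=cv2.moments((c>t).astype(np.uint8),True);return mm['m10']/mm['m00']+u-r,mm['m01']/mm['m00']+v-r,mm['m00']
a=thr(T,(151,180),8,205);b=thr(S,(325,273),8,205)
print('cap',a,b,tri(ct,a[:2],cs,b[:2]))
for n,c in(('top',ct),('scene',cs)): print(n,'bottle cap ',proj(c,[.44,.295,.085]))
def brass(I,p,r):
    u,v=p;c=I[v-r:v+r,u-r:u+r];hh=cv2.cvtColor(c,cv2.COLOR_BGR2HSV);q=((hh[...,0]>10)&(hh[...,0]<30)&(hh[...,1]>110)).astype(np.uint8)
    (x,y),ax,_=cv2.fitEllipse(cv2.convexHull(np.argwhere(q)[:,::-1].astype(np.int32)));return x+u-r,y+v-r,ax
a=brass(T,(220,186),14);b=brass(S,(280,231),16);print('tin',a,b,tri(ct,a[:2],cs,b[:2]))
w=np.load('pics/wrist0.npz');print(w['R'].round(3))
```

```text
mat ((0.6455543637275696, 0.022850781679153442), (0.39088088274002075, 0.1868557333946228), 89.29147338867188)
[[ 0.5497 -0.1714]
 [ 0.7366 -0.1737]
 [ 0.7414  0.2171]
 [ 0.5546  0.2194]]
cap (152.075, 180.61666666666667, 120.0) (325.43589743589746, 272.05128205128204, 39.0) (array([0.43710521, 0.29262501, 0.0743919 ]), np.float64(0.001319749179374667))
top bottle cap  (np.float64(150.08168381837547), np.float64(179.41725513865313))
scene bottle cap  (np.float64(325.48901371714476), np.float64(271.10862051881196))
tin (219.82080936431885, 185.82080936431885, (15.236722946166992, 15.813971519470215)) (279.34196281433105, 230.24901580810547, (14.689919471740723, 17.46044158935547)) (array([0.42841996, 0.11493565, 0.03098242]), np.float64(0.0013401083271968766))
[[ 0.221 -0.975 -0.002]
 [-0.921 -0.21   0.327]
 [-0.32  -0.071 -0.945]]
```

Hardboard fit is 391x187 mm at yaw −0.7°, with origin about (0.608,0.023), so the magazine should be near (0.6065,−0.107). Moving there for a close wrist view.

```bash
python3 -m jog '[[[36,49,0,9.6],[36,49,0,9.6],[36,49,0,9.6],[36,49,0,9.6],[36,49,0,9.6],[36,49,0,9.6],[36,49,0,9.6],[36,49,0,9.6]]]'
python3 -m jog '[[[36,49,0,0],[36,48,0,0],[0,0,0,0],[0,0,0,0],[0,0,0,0],[0,0,0,0],[0,0,0,0],[0,0,0,0]]]'
python3 - <<'E'
from h import *
snap('wrist','w1');snap('scene','s1');snap('top','t1');I,c=load('w1');cv2.imwrite('pics/w1b.png',cv2.resize(I,(800,600),interpolation=cv2.INTER_CUBIC))
print(proj(c,[.6065,-.107,.081]),proj(c,[.4433,-.1006,.034]))
E
```

```text
t: 1.15
tcp_pos: [0.4276, -0.2157, 0.4047]
tool_rot: [1.0, -0.001, 0.0, 0.0]
force: [1.2, -0.4, 0.5]
finger_gap: 1.002
t: 2.15
tcp_pos: [0.4985, -0.1209, 0.4047]
tool_rot: [1.0, -0.004, 0.0, 0.0]
force: [-0.2, 0.3, -0.0]
finger_gap: 1.003
(np.float64(378.4754367448096), np.float64(160.6294175584242)) (np.float64(205.57456636292932), np.float64(145.1652657684765))
```

View pics/w1b.png

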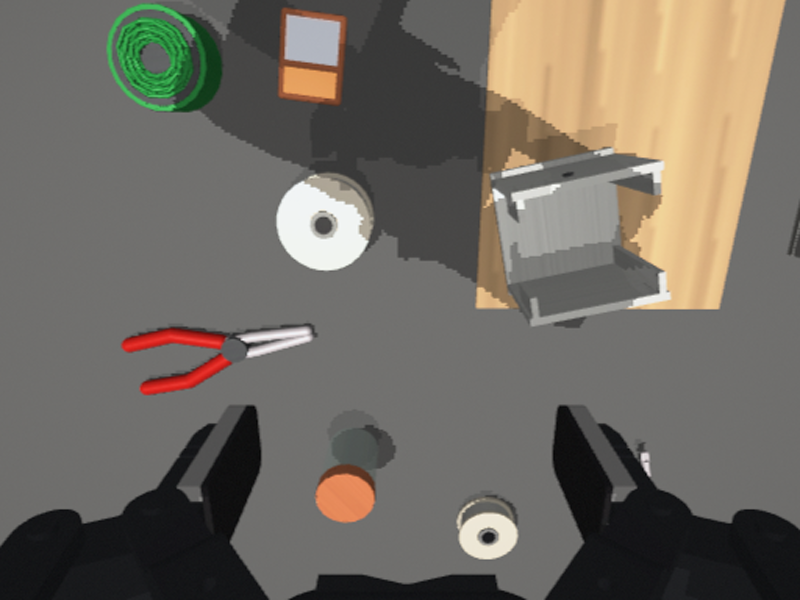

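The large reel's hub is at (323,225), and the jar, suncatcher and small reel are visible. The magazine's wall-top corners are near (510,195), (662,161), (669,298) and (530,325), so it is turned about 11° from the hardboard. I'll enlarge it to get the corners accurately.

Run:
```python
from h import *
I,c=load('w1');a=I[88:218,300:440];cv2.imwrite('pics/w1c.png',cv2.resize(a,(644,598),interpolation=cv2.INTER_CUBIC))
```

```text
(no output)
```

View pics/w1c.png

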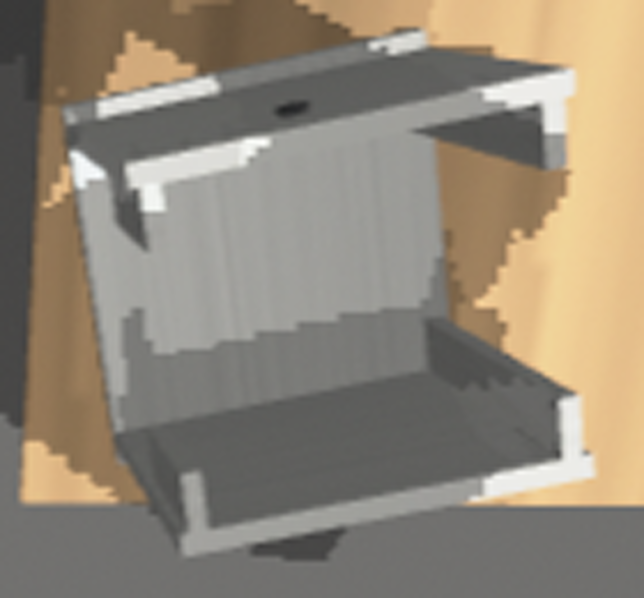

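Run:
```python
from h import *
I,c=load('w1')
P=[(124,166),(576,69),(595,472),(183,556)]
for z in(.076,.081,.086):
    X=np.array([onz(c,300+(u+.5)/4.6-.5,88+(v+.5)/4.6-.5,z)[:2] for u,v in P])
    print(z,X.round(4).tolist(),X.mean(0).round(4),'sides',np.linalg.norm(X-np.roll(X,-1,0),axis=1).round(4))
    f=(X[1]+X[2]-X[0]-X[3]);g=X[0]+X[1]-X[2]-X[3];print('yaw',np.degrees(np.arctan2(f[1],f[0])),np.degrees(np.arctan2(-g[0],g[1])))
S,cs=load('scene0')
X=np.array([onz(c,300+(u+.5)/4.6-.5,88+(v+.5)/4.6-.5,.081) for u,v in P])
print([np.round(np.array(proj(cs,x))-.5,1).tolist() for x in X])
a=S[175:235,145:205].copy();a=cv2.resize(a,(600,600),interpolation=cv2.INTER_NEAREST)
for x in X:
    u,v=proj(cs,x);cv2.circle(a,(int((u-145+.5)*10),int((v-175+.5)*10)),4,(0,0,255),1)
cv2.imwrite('pics/sc.png',a)
# reel B hub from w1
u,v=323*.64,225*.64
T,ct=load('top0');print('B tri',tri(c,(u,v),ct,(298.0,181.6)),tri(c,(u,v),cs,(226.3,180.7)),onz(c,u,v,.034))
u,v=488*.64,537*.64
print('C tri',tri(c,(u,v),ct,(396.1,139.5)),onz(c,u,v,.02))
```

```text
0.076 [[0.5587, -0.0743], [0.6429, -0.057], [0.6592, -0.1373], [0.5757, -0.1552]] [ 0.6091 -0.106 ] sides [0.086  0.082  0.0854 0.0827]
yaw 11.888795129778456 11.687636906336518
0.081 [[0.5577, -0.0737], [0.6405, -0.0566], [0.6566, -0.1356], [0.5745, -0.1532]] [ 0.6073 -0.1048] sides [0.0845 0.0806 0.084  0.0813]
yaw 11.888795129778476 11.68763690633662
0.086 [[0.5567, -0.0731], [0.6381, -0.0563], [0.6539, -0.1339], [0.5732, -0.1512]] [ 0.6055 -0.1036] sides [0.0831 0.0792 0.0825 0.0799]
yaw 11.888795129778464 11.687636906336557
[[194.8, 195.0], [170.6, 214.7], [149.1, 197.7], [173.0, 179.1]]
B tri (array([ 0.44391303, -0.10089086,  0.02865208]), np.float64(0.001090214733620106)) (array([ 0.44459225, -0.09860008,  0.03695476]), np.float64(0.001023796271992979)) [ 0.44455642 -0.0993991   0.034     ]
C tri (array([ 0.56733244, -0.37410875,  0.01795167]), np.float64(0.000891840643456259)) [ 0.56739605 -0.37220439  0.02      ]
```

View pics/sc.png

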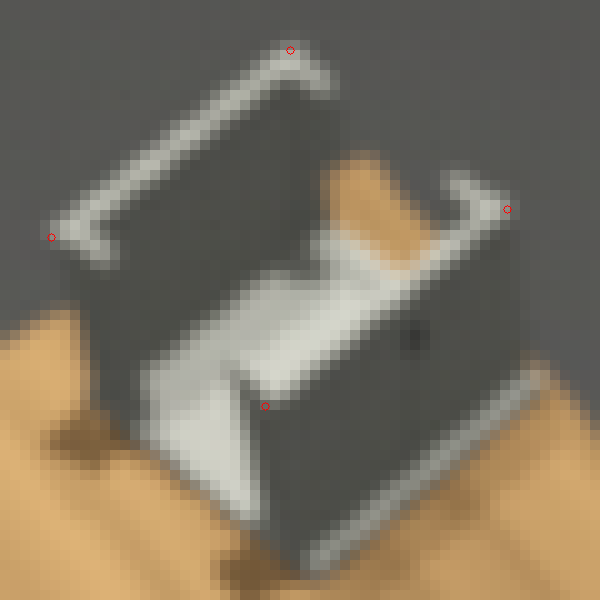

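Both views agree on the corners to about 1 px: magazine at (0.607,−0.106), yaw 11.8°, walls about 78 mm above the board. Now the large reel.

```bash
python3 -m jog '[[[-9,3.5,-37.5,2],[-9,3.5,-37.5,2],[-9,3.5,-37.5,2],[-9,3.5,-37.5,2],[-9,3.5,-37.5,2],[-9,3.5,-35,2],[0,0,-2,0],[0,0,0,0]]]'
python3 -m jog '[[[0,0,0,0],[0,0,0,0],[0,0,0,0],[0,0,0,0],[0,0,0,0],[0,0,0,0],[0,0,0,0],[0,0,0,0]]]' 0 70
```

```text
t: 3.3
tcp_pos: [0.4455, -0.0997, 0.1807]
tool_rot: [0.995, 0.101, 0.001, 0.0]
force: [-0.3, 0.1, 0.9]
finger_gap: 0.997
t: 4.3
tcp_pos: [0.4449, -0.0995, 0.1821]
tool_rot: [0.995, 0.101, 0.001, 0.001]
force: [-1.6, 0.1, 9.7]
finger_gap: 0.703
```

```bash
python3 -m jog '[[[0,0,20,0],[0,0,50,0],[0,0,50,0],[40,-1.6,0,0],[40,-1.6,0,0],[40,-1.6,0,0],[42,-1.6,0,0],[0,0,0,0]]]'
python3 - <<'E'
from h import *
s=manip.sense();print(s['tcp_pos'],s['tool_rot'],s['force'],s['finger_gap'])
snap('wrist','w2');snap('scene','s2')
I,c=load('w2');cv2.imwrite('pics/w2b.png',cv2.resize(I,(800,600),interpolation=cv2.INTER_CUBIC))
E
```

```text
t: 5.3
tcp_pos: [0.6094, -0.106, 0.3011]
tool_rot: [0.995, 0.102, 0.003, 0.001]
force: [-0.4, 0.6, -2.9]
finger_gap: 0.703
[ 0.6094421  -0.10600929  0.30106184] [0.99481517 0.10165739 0.0026736  0.00118475] [-0.43809031  0.61441018 -2.94731812] 0.7026699143955767
```

View pics/w2b.png

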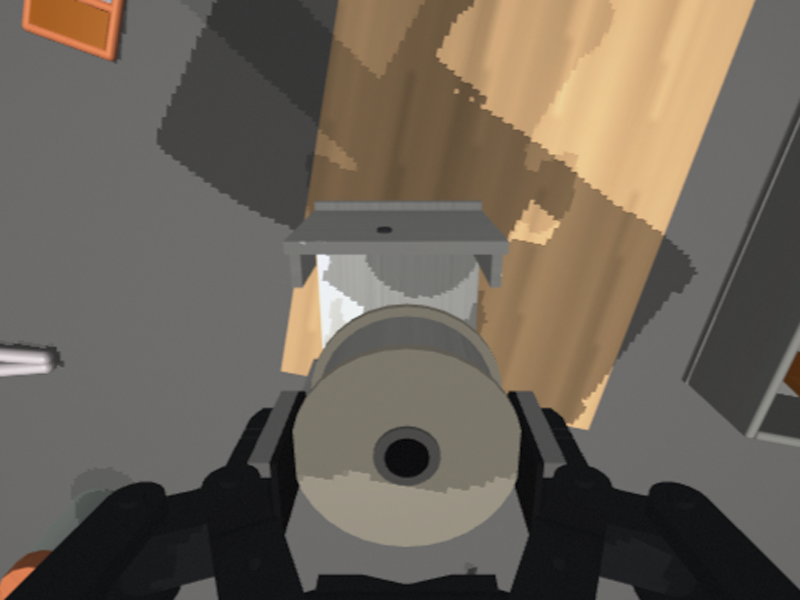

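Run:
```python
from h import *
I,c=load('w2');k=.64
A=onz(c,285*k,243*k,.081);B=onz(c,508*k,243*k,.081);print(A,B,np.linalg.norm(A-B),np.degrees(np.arctan2(*(B-A)[1::-1])))
m=(A+B)/2;d=(B-A)/np.linalg.norm(B-A);n=np.array([-d[1],d[0]]);print('mag ctr',m[:2]-.0405*n, 'dir',d)
H=onz(c,406*k,457*k,.156);print('hub',H); S=.12
print(tri(c,(285*k,243*k),np.load('pics/w1.npz'),(300+124.5/4.6-.5,88+166.5/4.6-.5)),tri(c,(508*k,243*k),np.load('pics/w1.npz'),(300+576.5/4.6-.5,88+69.5/4.6-.5)))
```

```text
[ 0.55892396 -0.07370801  0.081     ] [ 0.63998398 -0.0570984   0.081     ] 0.0827442208334305 11.579907744116069
mag ctr [ 0.60758371 -0.10507885] dir [0.9796457 0.2007344 0.       ]
hub [ 0.61055128 -0.1035786   0.156     ]
(array([ 0.5583467 , -0.0742537 ,  0.07820323]), np.float64(0.00042139321531730516)) (array([ 0.63925981, -0.05651147,  0.08374395]), np.float64(0.0002007455488259503))
```

```bash
python3 -m jog '[[[-2,1,0,0],[0,0,-30,0],[0,0,-30,0],[0,0,-25,0],[0,0,-15,0],[0,0,-8,0],[0,0,0,0],[0,0,0,0]]]'
python3 -c "
from station import manip;s=manip.sense();print(s['tcp_pos'],s['force'])"
```

```text
t: 6.4
tcp_pos: [0.6051, -0.1049, 0.1931]
tool_rot: [0.995, 0.101, 0.001, 0.0]
force: [0.5, -0.7, -3.7]
finger_gap: 0.702
[ 0.60508979 -0.10489663  0.1930735 ] [ 0.45684002 -0.69216441 -3.72620341]
```

```bash
python3 -m jog '[[[2,0,0,0],[0,0,-1.5,0],[0,0,-1,0],[0,0,0,0],[0,0,0,0],[0,0,0,0],[0,0,0,0],[0,0,0,0]]]'
python3 -m jog '[[[0,0,0,0],[0,0,0,0],[0,0,0,0],[0,0,0,0],[0,0,20,0],[0,0,40,0],[0,0,50,0],[0,10,50,0]]]' 100
python3 - <<'E'
from h import *
s=manip.sense();print(s['tcp_pos'],s['tool_rot'],s['force'],s['finger_gap'])
snap('wrist','w3')
I,c=load('w3');print(onz(c,200,100,.04));cv2.imwrite('pics/w3b.png',I)
E
```

```text
t: 7.4
tcp_pos: [0.6071, -0.1048, 0.1912]
tool_rot: [0.995, 0.101, 0.001, 0.0]
force: [-1.9, 0.3, 5.6]
finger_gap: 0.703
t: 8.4
tcp_pos: [0.6066, -0.0952, 0.3526]
tool_rot: [0.995, 0.101, 0.001, 0.0]
force: [-0.3, -0.3, 0.3]
finger_gap: 0.999
[ 0.60662031 -0.09520658  0.35256455] [9.94909906e-01 1.00765394e-01 6.71938169e-04 4.04349923e-04] [-0.28611595 -0.26988191  0.2954775 ] 0.9991386595085968
[ 0.54617486 -0.03836971  0.04      ]
```

View pics/w3b.png

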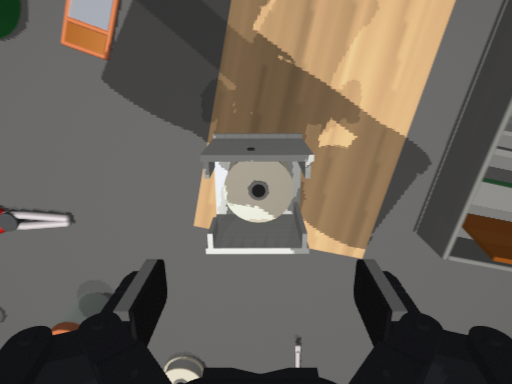

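The large reel lies flat in the well, hub at (258,190) in this picture. Now to the medium reel, passing high over the iron.

```bash
python3 -m jog '[[[0,0,60,0],[-4,60,0,0],[-4,60,0,0],[-4,60,0,0],[-4,60,0,0],[-4,60,0,0],[-4,60,0,0],[-6,60,0,0]]]'
python3 -m jog '[[[0,20,-60,0],[0,0,-40,0],[0,0,0,0],[0,0,0,0],[0,0,0,0],[0,0,0,0],[0,0,0,0],[0,0,0,0]]]'
cat > hub.py <<'E'
import sys
from h import *
def hub(f,X,r=26,thr=90):
    I,c=load(f);u,v=map(int,np.round(proj(c,X)));
    g=I.max(2);w=g[max(v-r,0):v+r,max(u-r,0):u+r]
    n,l,st,ce=cv2.connectedComponentsWithStats((w<thr).astype(np.uint8))
    H,W=w.shape
    best=[(abs(ce[i][0]-W/2)+abs(ce[i][1]-H/2),i) for i in range(1,n) if st[i,0]>0 and st[i,1]>0 and st[i,0]+st[i,2]<W and st[i,1]+st[i,3]<H and st[i,4]>8]
    i=min(best)[1];p=(ce[i][0]+max(u-r,0),ce[i][1]+max(v-r,0));return p,st[i,2:5],onz(c,*p,X[2]),c
if __name__=='__main__':
    f=sys.argv[1];X=list(map(float,sys.argv[2:5]));s=manip.sense();print(s['tcp_pos'],s['tool_rot'])
    snap('wrist',f);p,a,Y,c=hub(f,X);print('pix',p,a,'at z',Y)
    ct=np.load('pics/top0.npz')
    if len(sys.argv)>5: print('tri',tri(c,p,ct,(float(sys.argv[5]),float(sys.argv[6]))))
E
python3 hub.py w4 0.577 0.3775 0.026 127.0 131.2
```

```text
t: 9.45
tcp_pos: [0.5762, 0.3271, 0.4111]
tool_rot: [0.995, 0.101, 0.001, -0.0]
force: [0.8, -0.7, 0.5]
finger_gap: 1.004
t: 10.45
tcp_pos: [0.5768, 0.3449, 0.3108]
tool_rot: [0.995, 0.101, 0.0, -0.0]
force: [-0.3, 0.4, -0.3]
finger_gap: 1.004
[0.57677404 0.34488945 0.31076207] [ 9.94868081e-01  1.01180316e-01  2.03078973e-04 -6.45183954e-05]
pix (np.float64(269.6845238095238), np.float64(149.78571428571428)) [ 14  15 168] at z [0.57856813 0.37844339 0.026     ]
tri (array([0.57847347, 0.37810829, 0.02401396]), np.float64(0.00047666214002225994))
```

```bash
python3 -m jog '[[[1,16,0,0],[0,17,-20,0],[0,0,-40,0],[0,0,-40,0],[0,0,-30,0],[0,0,-5,0],[0,0,0,0],[0,0,0,0]]]'
python3 -m jog '[[[0,0,0,0],[0,0,0,0],[0,0,0,0],[0,0,0,0],[0,0,0,0],[0,0,0,0],[0,0,0,0],[0,0,0,0]]]' 0 60
python3 -m jog '[[[0,0,20,0],[0,0,50,0],[0,0,55,0],[0,0,55,0],[0,0,55,0],[0,0,20,0],[4,-60,0,0],[4,-60,0,0]]]'
```

```text
t: 11.5
tcp_pos: [0.5783, 0.3786, 0.1768]
tool_rot: [0.995, 0.101, 0.001, -0.0]
force: [-0.2, 0.7, -0.3]
finger_gap: 1.002
t: 12.5
tcp_pos: [0.5783, 0.3782, 0.1771]
tool_rot: [0.995, 0.101, 0.001, -0.0]
force: [-0.7, -1.0, 6.1]
finger_gap: 0.633
t: 13.5
tcp_pos: [0.5849, 0.2572, 0.4313]
tool_rot: [0.995, 0.102, 0.0, 0.0]
force: [1.3, -0.8, -3.5]
finger_gap: 0.633
```

```bash
python3 -m jog '[[[4,-60,0,0],[4,-60,0,0],[4,-60,0,0],[4,-60,0,0],[4,-60,0,0],[2,-60,0,0],[0,-2,-55,0],[0,0,-50,0]]]'
python3 -m jog '[[[0,0,0,0],[0,0,0,0],[0,0,0,0],[0,0,0,0],[0,0,0,0],[0,0,0,0],[0,0,0,0],[0,0,0,0]]]'
python3 - <<'E'
from h import *
s=manip.sense();print(s['tcp_pos'],s['tool_rot'],s['force'])
snap('wrist','w5')
I,c=load('w5');cv2.imwrite('pics/w5b.png',I)
E
```

```text
t: 14.5
tcp_pos: [0.6072, -0.1055, 0.3252]
tool_rot: [0.995, 0.1, 0.001, 0.0]
force: [0.0, 0.1, -2.8]
finger_gap: 0.632
t: 15.5
tcp_pos: [0.6077, -0.104, 0.3253]
tool_rot: [0.995, 0.101, -0.0, -0.0]
force: [0.3, 0.2, -2.9]
finger_gap: 0.636
[ 0.60772204 -0.10402694  0.32532736] [ 9.94861321e-01  1.01246926e-01 -9.86513483e-05 -4.04239987e-05] [ 0.34186797  0.19088437 -2.90795337]
```

View pics/w5b.png

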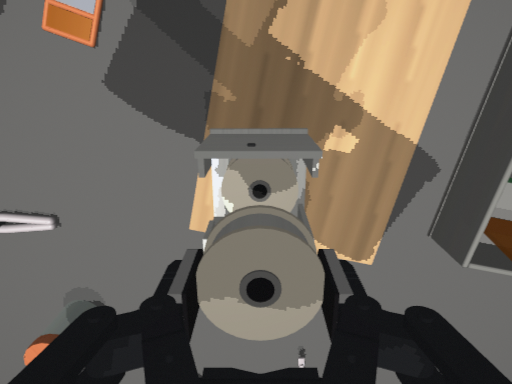

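The medium reel is held level and centred over the well, with the large reel's hub at (260,190). Lowering.

```bash
python3 -m jog '[[[0,-1,-30,0],[0,0,-30,0],[0,0,-25,0],[0,0,-12,0],[0,0,-5,0],[0,0,-2,0],[0,0,-1,0],[0,0,0,0]]]'
```

```text
t: 16.55
tcp_pos: [0.6079, -0.1051, 0.2211]
tool_rot: [0.995, 0.101, 0.001, 0.0]
force: [0.0, -0.1, -3.2]
finger_gap: 0.63
```

```bash
python3 -m jog '[[[0,0,-1,0],[0,0,0,0],[0,0,0,0],[0,0,0,0],[0,0,0,0],[0,0,20,0],[0,0,50,0],[0,0,50,0]]]' 100
python3 - <<'E'
from h import *
import hub
s=manip.sense();print(s['tcp_pos'],s['force'])
snap('wrist','w6');p,a,Y,c=hub.hub('w6',[.607,-.105,.069]);print(p,a,Y)
I,c=load('w6');cv2.imwrite('pics/w6b.png',I)
E
python3 -m jog '[[[-8,-54,0,0],[-8,-54,0,0],[-8,-54,0,0],[-8,-54,0,0],[-8,-20,0,0],[0,0,0,0],[0,0,0,0],[0,0,0,0]]]'
python3 hub.py w7 0.567 -0.3735 0.020 396.1 139.5
```

```text
t: 17.55
tcp_pos: [0.6077, -0.105, 0.3417]
tool_rot: [0.995, 0.101, 0.0, 0.0]
force: [0.6, -0.4, 0.9]
finger_gap: 1.001
[ 0.60765736 -0.10500881  0.34169559] [ 0.63755815 -0.35219712  0.85790353]
(np.float64(260.3619047619048), np.float64(195.38095238095238)) [ 17  16 210] [ 0.60900289 -0.10549379  0.069     ]
t: 18.6
tcp_pos: [0.5682, -0.3391, 0.3396]
tool_rot: [0.995, 0.102, -0.0, -0.0]
force: [0.5, -0.0, -0.3]
finger_gap: 1.001
[ 0.56824391 -0.33905315  0.33957803] [ 9.94745246e-01  1.02380443e-01 -9.98474905e-05 -3.62485953e-04]
pix (np.float64(251.15841584158414), np.float64(210.1980198019802)) [ 12  11 101] at z [ 0.56737078 -0.37162203  0.02      ]
tri (array([ 0.56823943, -0.37666628,  0.00799913]), np.float64(0.0006288748388845044))
```

View pics/w6b.png

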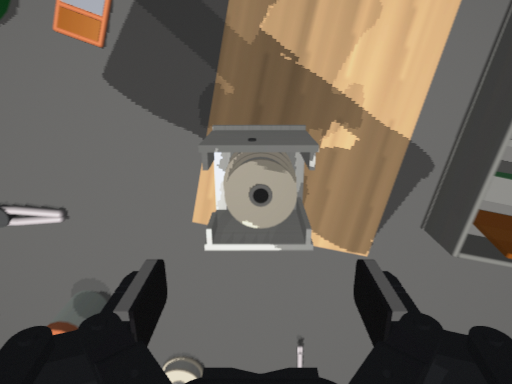

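The medium reel lies flat on the large one, hub at (260,195). Taking the small reel.

```bash
python3 -m jog '[[[-1,-16,-20,0],[0,-17,-40,0],[0,0,-50,0],[0,0,-40,0],[0,0,-12,0],[0,0,-4,0],[0,0,0,0],[0,0,0,0]]]'
python3 -m jog '[[[0,0,0,0],[0,0,0,0],[0,0,0,0],[0,0,0,0],[0,0,0,0],[0,0,0,0],[0,0,0,0],[0,0,0,0]]]' 0 50
python3 -m jog '[[[0,0,20,0],[0,0,50,0],[0,0,55,0],[0,0,40,0],[8,54,0,0],[8,54,0,0],[8,54,0,0],[8,54,0,0]]]'
```

```text
t: 19.65
tcp_pos: [0.5674, -0.3745, 0.1753]
tool_rot: [0.995, 0.101, 0.001, 0.001]
force: [0.1, 0.5, 1.5]
finger_gap: 0.998
t: 20.65
tcp_pos: [0.5671, -0.3743, 0.1746]
tool_rot: [0.995, 0.101, 0.001, 0.001]
force: [-0.5, 1.1, 5.4]
finger_gap: 0.563
t: 21.65
tcp_pos: [0.5985, -0.1563, 0.3391]
tool_rot: [0.995, 0.101, 0.0, 0.0]
force: [0.6, 1.2, -1.8]
finger_gap: 0.565
```

```bash
python3 -m jog '[[[9,48,0,0],[0,0,0,0],[0,0,-30,0],[0,0,-30,0],[0,0,-20,0],[0,0,-10,0],[0,0,-3,0],[0,0,0,0]]]'
python3 - <<'E'
from h import *
s=manip.sense();print(s['tcp_pos'],s['force'])
snap('wrist','w8');I,c=load('w8');cv2.imwrite('pics/w8b.png',I)
E
```

```text
t: 22.65
tcp_pos: [0.608, -0.1104, 0.246]
tool_rot: [0.995, 0.101, 0.001, 0.0]
force: [0.3, 0.3, -1.7]
finger_gap: 0.563
[ 0.60798431 -0.11042445  0.24603387] [ 0.31630607  0.30048471 -1.74883937]
```

View pics/w8b.png

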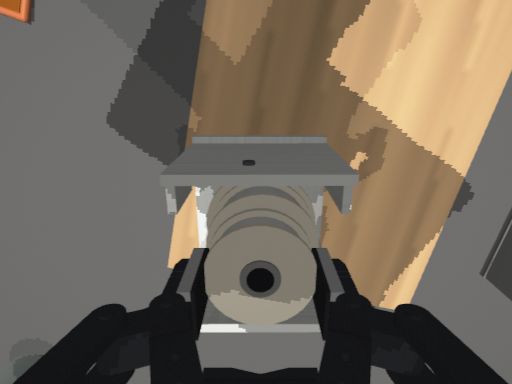

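```bash
python3 -m jog '[[[0,4,0,0],[0,0,-2,0],[0,0,-1,0],[0,0,0,0],[0,0,0,0],[0,0,0,0],[0,0,0,0],[0,0,0,0]]]'
python3 -m jog '[[[0,0,0,0],[0,0,0,0],[0,0,0,0],[0,0,0,0],[0,0,20,0],[0,0,50,0],[0,0,50,0],[0,0,50,0]]]' 100
python3 - <<'E'
from h import *
import hub
s=manip.sense();print(s['tcp_pos'],s['force'])
snap('wrist','w9');I,c=load('w9');cv2.imwrite('pics/w9b.png',I);print(hub.hub('w9',[.607,-.105,.089])[:3])
E
```

```text
t: 23.7
tcp_pos: [0.6079, -0.1058, 0.2436]
tool_rot: [0.995, 0.101, 0.0, 0.0]
force: [-0.9, 2.1, 5.5]
finger_gap: 0.564
t: 24.7
tcp_pos: [0.6075, -0.106, 0.4138]
tool_rot: [0.995, 0.101, -0.0, -0.0]
force: [0.5, -0.2, -0.7]
finger_gap: 1.002
[ 0.60753998 -0.10601605  0.41381468] [ 0.53425554 -0.16494359 -0.65999588]
((np.float64(260.5430463576159), np.float64(173.5165562913907)), array([ 14,  14, 151], dtype=int32), array([ 0.60831037, -0.10353578,  0.089     ]))
```

View pics/w9b.png

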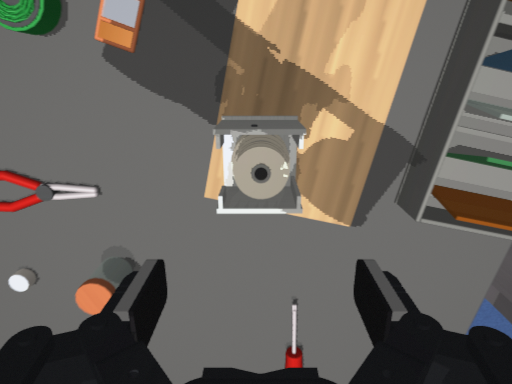

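All three reels are stacked flat: the small hub is at (260,173) and measures (0.608,−0.104) at z=0.089. On to the bottle.

```bash
python3 -m jog '[[[-22,50,0,0],[-22,50,0,0],[-22,50,0,0],[-22,50,0,0],[-22,50,0,0],[-22,50,0,0],[-22,50,0,0],[-15,10,-50,0]]]'
python3 -m jog '[[[0,0,-20,0],[0,0,0,0],[0,0,0,0],[0,0,0,0],[0,0,0,0],[0,0,0,0],[0,0,0,0],[0,0,0,0]]]'
python3 - <<'E'
from h import *
s=manip.sense();print(s['tcp_pos'])
snap('wrist','w10');I,c=load('w10');ct=np.load('pics/top0.npz')
g=I.min(2);u,v=map(int,proj(c,[.438,.293,.08]));print('pred',u,v)
w=g[v-30:v+30,u-30:u+30]
for t in(170,190,205,220):
    n,l,st,ce=cv2.connectedComponentsWithStats((w>t).astype(np.uint8));i=1+np.argmax(st[1:,4]);p=(ce[i][0]+u-30,ce[i][1]+v-30);print(t,p,st[i],onz(c,*p,.085),tri(c,p,ct,(152.07,180.6)))
cv2.imwrite('pics/w10b.png',I)
E
```

```text
t: 25.75
tcp_pos: [0.4392, 0.2571, 0.365]
tool_rot: [0.995, 0.103, 0.006, -0.001]
force: [0.8, -0.2, -0.1]
finger_gap: 1.002
t: 26.75
tcp_pos: [0.4387, 0.254, 0.3424]
tool_rot: [0.995, 0.101, 0.0, -0.0]
force: [0.1, 0.3, 0.4]
finger_gap: 1.003
[0.43870974 0.25397462 0.3424442 ]
pred 268 147
170 (np.float64(272.1579244218838), np.float64(136.63113367174282)) [  10    0   50   44 1773] [0.43824398 0.30202036 0.085     ] (array([0.43968173, 0.29717631, 0.05362234]), np.float64(0.0014313749641711821))
190 (np.float64(272.311542991755), np.float64(136.54181389870436)) [  10    0   50   43 1698] [0.43833368 0.3021009  0.085     ] (array([0.43974784, 0.29723255, 0.05339706]), np.float64(0.001534300557937018))
205 (np.float64(272.2698217578365), np.float64(136.66871542716657)) [  10    0   50   43 1627] [0.43832421 0.30201068 0.085     ] (array([0.43972509, 0.29716996, 0.05365684]), np.float64(0.0015223730190995382))
220 (np.float64(272.2217135382603), np.float64(136.68345323741008)) [  11    0   49   43 1529] [0.43829419 0.30199427 0.085     ] (array([0.43970502, 0.29715846, 0.05370169]), np.float64(0.0014880848247694931))
```

View pics/w10b.png

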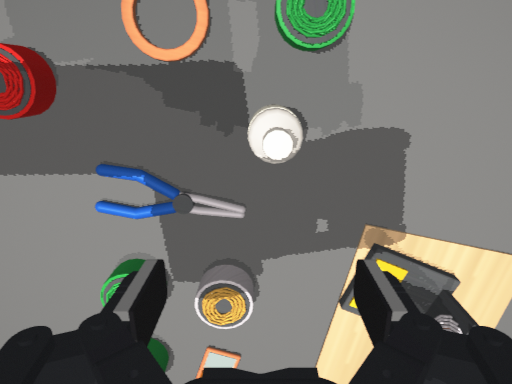

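The bottle is seen from above with its cap at (278,144) and body circle about (275,134). It is clear of the pliers and the green tin along the jaw axis.

Run:
```python
from h import *
c=np.load('pics/w10.npz');ct=np.load('pics/top0.npz');cs=np.load('pics/scene0.npz')
print('cap',onz(c,278,144,.085),tri(c,(278,144),cs,(325.4,272.0)),tri(c,(278,144),ct,(151,180)))
print('body',onz(c,275,133,.045))
T=cv2.imread('pics/top0.png')[165:197,137:170].min(2);print(proj(ct,[.438,.294,.085]),proj(ct,[.438,.294,.04]))
# tin rim in w10: hull of ring
print('tin brass',onz(c,223.5,307,.032), tri(c,(223.5,307),ct,(219.8,185.8)))
```

```text
cap [0.44325238 0.29788419 0.085     ] (array([0.44310194, 0.29802334, 0.08792627]), np.float64(0.0007539381854998851)) (array([0.44182139, 0.29566593, 0.07282828]), np.float64(0.0050614533890745335))
body [0.44260105 0.29913765 0.045     ]
(np.float64(150.43787282606974), np.float64(180.1749719117561)) (np.float64(154.38276570304956), np.float64(181.30588596715498))
tin brass [0.43028388 0.11561182 0.032     ] (array([0.4296598 , 0.11456492, 0.03061762]), np.float64(0.0013238221899202016))
```

```bash
python3 -m jog '[[[3.5,23,0,0],[0,20,-10,0],[0,0,-40,0],[0,0,-40,0],[0,0,-40,0],[0,0,-16,0],[0,0,-5,0],[0,0,0,0]]]'
python3 -m jog '[[[0,0,0,0],[0,0,0,0],[0,0,0,0],[0,0,0,0],[0,0,0,0],[0,0,0,0],[0,0,0,0],[0,0,0,0]]]' 0 45
```

```text
t: 27.8
tcp_pos: [0.4425, 0.2972, 0.1919]
tool_rot: [0.995, 0.101, 0.001, -0.0]
force: [0.9, 0.3, -0.7]
finger_gap: 1.003
t: 28.8
tcp_pos: [0.4424, 0.2971, 0.1926]
tool_rot: [0.995, 0.101, 0.001, -0.0]
force: [-1.3, -0.8, 6.0]
finger_gap: 0.503
```

```bash
python3 -m jog '[[[0,0,20,0],[0,0,55,0],[0,0,55,0],[0,0,55,0],[0,0,45,0],[0,-40,0,-10.5],[0,-40,0,-10.5],[0,-40,0,-10.5]]]'
python3 -m jog '[[[20,-20,0,-10],[22,-22,0,-10],[22,-22,0,-10],[22,-22,0,-10],[22,-22,0,-10],[22,-22,0,-10],[22,-22,0,-5],[14,-1,0,0]]]'
python3 -m jog '[[[0,0,-30,0],[0,0,-40,0],[0,0,-20,0],[0,0,0,0],[0,0,0,0],[0,0,0,0],[0,0,0,0],[0,0,0,0]]]'
python3 - <<'E'
from h import *
print(manip.sense()['tcp_pos']);I=snap('top','t2');J=snap('scene','s2')
w=cv2.cvtColor(np.hstack([I[50:200,170:350],J[150:300,100:280]]),cv2.COLOR_RGB2BGR)
cv2.imwrite('pics/pre.png',cv2.resize(w,None,fx=2.2,fy=2.2))
E
```

```text
t: 29.8
tcp_pos: [0.4416, 0.1759, 0.4219]
tool_rot: [0.985, -0.175, 0.0, -0.0]
force: [0.1, -0.5, -0.7]
finger_gap: 0.499
t: 30.8
tcp_pos: [0.6089, 0.0226, 0.4214]
tool_rot: [0.737, -0.675, 0.0, 0.0]
force: [0.0, 0.4, 0.1]
finger_gap: 0.5
t: 31.8
tcp_pos: [0.6083, 0.024, 0.332]
tool_rot: [0.738, -0.675, 0.0, -0.0]
force: [0.1, 0.7, -1.3]
finger_gap: 0.502
[0.6082843  0.02397794 0.33200105]
```

View pics/pre.png

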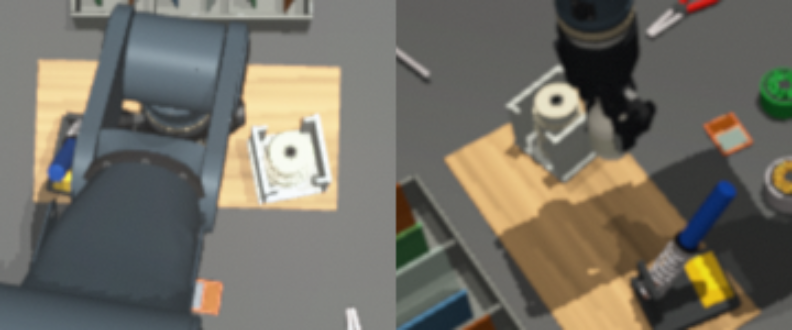

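The bottle is held over the middle of the board, and the stack sits neatly in the magazine. Lowering the bottle.

```bash
python3 -m jog '[[[0,0,-40,0],[0,0,-40,0],[0,0,-30,0],[0,0,-15,0],[0,0,-6,0],[0,0,-2,0],[0,0,-2,0],[0,0,0,0]]]'
python3 -c "
from station import manip;print(manip.sense()['force'])"
```

```text
t: 32.9
tcp_pos: [0.6085, 0.024, 0.1971]
tool_rot: [0.738, -0.675, 0.001, -0.0]
force: [-0.8, 0.3, 0.1]
finger_gap: 0.501
[-0.75206008  0.28866682  0.14376338]
```

```bash
python3 -m jog '[[[0,0,-1.5,0],[0,0,0,0],[0,0,0,0],[0,0,0,0],[0,0,0,0],[0,0,0,0],[0,0,0,0],[0,0,0,0]]]'
python3 -m jog '[[[0,0,0,0],[0,0,0,0],[0,0,0,0],[0,0,0,0],[0,0,10,0],[0,0,50,0],[0,0,50,0],[0,0,50,0]]]' 100
python3 -m jog '[[[0,0,45,0],[-35,15,0,0],[-40,20,0,0],[-40,20,0,0],[-40,20,0,0],[-24,16,0,0],[0,0,-60,0],[0,0,0,0]]]'
python3 - <<'E'
from h import *
s=manip.sense();print(s['tcp_pos'],s['tool_rot'])
c=np.load('pics/w10.npz');print('pliers',onz(c,245,211,.005))
snap('wrist','w11');I,c=load('w11');u,v=map(int,proj(c,[.4297,.115,.032]));r=34
h=cv2.cvtColor(I[max(v-r,0):v+r,u-r:u+r],cv2.COLOR_BGR2HSV);q=((h[...,0]>10)&(h[...,0]<30)&(h[...,1]>110)).astype(np.uint8)
q=cv2.morphologyEx(q,cv2.MORPH_OPEN,np.ones((2,2)));(x,y),ax,_=cv2.fitEllipse(cv2.convexHull(np.argwhere(q)[:,::-1].astype(np.int32)))
p=(x+u-r,y+max(v-r,0));print((u,v),p,ax,onz(c,*p,.032),tri(c,p,np.load('pics/top0.npz'),(219.8,185.8)))
cv2.imwrite('pics/w11b.png',I)
snap('top','t3');snap('scene','s3')
E
```

```text
t: 33.9
tcp_pos: [0.6085, 0.0239, 0.1956]
tool_rot: [0.738, -0.675, 0.0, -0.0]
force: [0.1, 0.9, 5.8]
finger_gap: 0.503
t: 34.9
tcp_pos: [0.608, 0.024, 0.3571]
tool_rot: [0.738, -0.675, 0.0, -0.0]
force: [0.9, -0.1, -0.6]
finger_gap: 0.996
t: 35.9
tcp_pos: [0.4276, 0.1151, 0.3377]
tool_rot: [0.738, -0.675, -0.003, 0.003]
force: [-0.9, 0.4, 0.7]
finger_gap: 1.003
[0.42755315 0.11512496 0.33766578] [ 0.73814106 -0.67463045 -0.00338973  0.00316971]
pliers [0.43297582 0.21188332 0.005     ]
(260, 177) (260.5920867919922, 176.8807029724121) (49.39227294921875, 52.3464469909668) [0.43001275 0.11524    0.032     ] (array([0.42904886, 0.11496103, 0.0285734 ]), np.float64(0.0003879445521206991))
```

View pics/w11b.png

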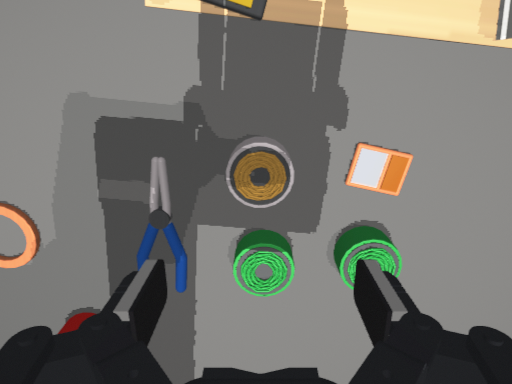

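The steel tin with brass wool is at (260,177), measured (0.4297,0.115). Suncatcher, pliers and green tins are clear of the fingers. Grasping it, and checking the bottle from the fixed cameras.

```bash
python3 -m jog '[[[2,0,-40,0],[0,0,-40,0],[0,0,-40,0],[0,0,-30,0],[0,0,-10,0],[0,0,-4,0],[0,0,0,0],[0,0,0,0]]]'
python3 -m jog '[[[0,0,0,0],[0,0,0,0],[0,0,0,0],[0,0,0,0],[0,0,0,0],[0,0,0,0],[0,0,0,0],[0,0,0,0]]]' 0 50
python3 - <<'E'
from h import *
T,ct=load('t3');S,cs=load('s3')
P=[]
for I,c in((T,ct),(S,cs)):
    u,v=map(int,proj(c,[.608,.024,.085]));r=9;g=I[v-r:v+r,u-r:u+r].min(2)
    for t in(195,225):
        n,l,st,ce=cv2.connectedComponentsWithStats((g>t).astype(np.uint8))
        if n>1:
            i=1+np.argmax(st[1:,4]);print((u,v),t,ce[i]+[u-r,v-r],st[i,2:],onz(c,*(ce[i]+[u-r,v-r]),.088))
E
```

```text
t: 37.05
tcp_pos: [0.4316, 0.115, 0.1769]
tool_rot: [0.738, -0.675, 0.001, -0.001]
force: [0.1, -0.5, 0.1]
finger_gap: 1.007
t: 38.05
tcp_pos: [0.4313, 0.115, 0.1768]
tool_rot: [0.738, -0.675, 0.0, -0.0]
force: [-0.5, 0.2, 7.8]
finger_gap: 0.687
(253, 118) 195 [254.20394737 120.19736842] [ 14  14 152] [0.60165218 0.02117094 0.088     ]
(253, 118) 225 [253.57142857 117.53061224] [ 8  8 49] [0.60876042 0.02297101 0.088     ]
(199, 229) 195 [199.51219512 228.41463415] [ 8  7 41] [0.60791813 0.0238161  0.088     ]
(199, 229) 225 [199.5862069  228.34482759] [ 7  6 29] [0.6076603  0.02375024 0.088     ]
```

Bottle stands at (0.608,0.0235), on target. Tin target is 82 mm behind it, (0.690,0.0225). I'll turn the tool by −50° on the way so the camera stays clear of the rack.

```bash
python3 -m jog '[[[0,0,20,0],[0,0,55,0],[0,0,55,0],[0,0,55,0],[0,0,43,0],[52,-18.7,0,-10],[52,-18.7,0,-10],[52,-18.7,0,-10]]]'
python3 -m jog '[[[52,-18.7,0,-10],[51.7,-18.7,0,-10],[0,0,0,0],[0,0,-60,0],[0,0,-60,0],[0,0,-50,0],[0,0,0,0],[0,0,0,0]]]'
python3 -c "
from station import manip;s=manip.sense();print(s['tcp_pos'],s['tool_rot'],s['q'],s['force'])"
```

```text
t: 39.05
tcp_pos: [0.5881, 0.0584, 0.4041]
tool_rot: [-0.536, 0.844, 0.0, -0.0]
force: [1.5, 0.6, -0.4]
finger_gap: 0.685
t: 40.05
tcp_pos: [0.6914, 0.0217, 0.2357]
tool_rot: [-0.384, 0.923, -0.001, 0.001]
force: [0.2, -0.3, 0.1]
finger_gap: 0.684
[0.69135004 0.02168866 0.23573019] [-3.83962848e-01  9.23347808e-01 -5.50003925e-04  1.02728731e-03] [-1.29825811e-01  8.14492149e-01  1.36929771e+00  9.23090640e-05
  9.55473498e-01  2.22354447e+00] [ 0.18160046 -0.28153178  0.05794208]
```

Verify the tin is still held (gap 0.684 = about 60 mm, so yes). Lower 55 mm to z≈0.181.

```bash
python3 -m jog '[[[0,0,-25,0],[0,0,-15,0],[0,0,-8,0],[0,0,-4,0],[0,0,-2,0],[0,0,-1,0],[0,0,0,0],[0,0,0,0]]]'
python3 -m jog '[[[0,0,-1,0],[0,0,0,0],[0,0,0,0],[0,0,0,0],[0,0,0,0],[0,0,0,0],[0,0,0,0],[0,0,0,0]]]'
```

```text
t: 41.05
tcp_pos: [0.6911, 0.0215, 0.1799]
tool_rot: [-0.384, 0.923, -0.0, 0.0]
force: [-1.5, 0.1, 5.6]
finger_gap: 0.689
t: 42.05
tcp_pos: [0.6911, 0.0215, 0.1799]
tool_rot: [-0.384, 0.923, -0.0, 0.0]
force: [-3.0, 0.2, 9.9]
finger_gap: 0.681
```

```bash
python3 -m jog '[[[0,0,0,0],[0,0,0,0],[0,0,0,0],[0,0,0,0],[0,0,15,0],[0,0,50,0],[0,0,60,0],[0,0,60,0]]]' 100
python3 -m jog '[[[0,0,40,0],[-35,-50,0,0],[-35,-50,0,0],[-35,-50,0,0],[-35,-50,0,0],[-35,-50,0,0],[-35,-50,0,0],[-35,-50,0,0]]]'
python3 -m jog '[[[0,-40,0,0],[0,-40,0,0],[0,-40,0,0],[0,0,0,0],[0,0,0,0],[0,0,0,0],[0,0,0,0],[0,0,0,0]]]'
python3 - <<'E'
from h import *
print(manip.sense()['tcp_pos'],manip.sense()['force'])
snap('top','t4');snap('scene','s4');T,ct=load('t4');S,cs=load('s4')
from hub import hub
def br(I,c,X,r=13):
    u,v=map(int,proj(c,X));w=I[v-r:v+r,u-r:u+r];h=cv2.cvtColor(w,cv2.COLOR_BGR2HSV)
    q=((h[...,0]>10)&(h[...,0]<30)&(h[...,1]>110)).astype(np.uint8);return (u,v)
def cap(I,c,X,t=222,r=9):
    u,v=map(int,proj(c,X));g=I[v-r:v+r,u-r:u+r].min(2);n,l,st,ce=cv2.connectedComponentsWithStats((g>t).astype(np.uint8));i=1+np.argmax(st[1:,4]);return ce[i]+[u-r,v-r]
a=cap(T,ct,[.608,.024,.085]);b=cap(S,cs,[.608,.024,.085]);B=tri(ct,a,cs,b);print('bottle',B)
for n in('t4','s4'):
    c=np.load(f'pics/{n}.npz')
    for X in([.69,.0225,.032],[.608,-.104,.089]):
        try: p,s,Y,_=hub(n,X,16,100);print(n,X,p,s,Y)
        except Exception as e: print(n,X,e)
def cr(I,c,X,r):
    u,v=map(int,proj(c,X));return cv2.resize(I[v-r:v+r,u-r:u+r],(400,400),interpolation=cv2.INTER_CUBIC)
cv2.imwrite('pics/fin.png',np.hstack([cr(T,ct,[.62,.02,.03],62),cr(S,cs,[.63,.02,.03],75)]))
# bystander change
d=cv2.absdiff(cv2.imread('pics/scene0.png'),S).max(2)
E
```

```text
t: 43.05
tcp_pos: [0.6907, 0.0215, 0.3657]
tool_rot: [-0.384, 0.923, -0.0, 0.0]
force: [1.8, 0.3, -0.2]
finger_gap: 1.0
t: 44.05
tcp_pos: [0.4446, -0.3299, 0.4043]
tool_rot: [-0.384, 0.923, -0.001, 0.0]
force: [0.8, -0.5, 0.2]
finger_gap: 1.001
t: 45.05
tcp_pos: [0.4462, -0.4479, 0.4031]
tool_rot: [-0.384, 0.923, -0.0, 0.0]
force: [0.5, -0.5, -0.1]
finger_gap: 1.002
[ 0.44617022 -0.44788023  0.40312876] [ 0.51957393 -0.52375291 -0.08130321]
bottle (array([0.60382135, 0.01985364, 0.08088275]), np.float64(0.0027987592503123733))
t4 [0.69, 0.0225, 0.032] min() iterable argument is empty
t4 [0.608, -0.104, 0.089] min() iterable argument is empty
s4 [0.69, 0.0225, 0.032] (np.float64(172.91666666666666), np.float64(256.5833333333333)) [ 7  6 24] [0.68860848 0.02046048 0.032     ]
s4 [0.608, -0.104, 0.089] (np.float64(172.5), np.float64(195.0)) [ 4  3 12] [ 0.60657875 -0.10387975  0.089     ]
```

View pics/fin.png

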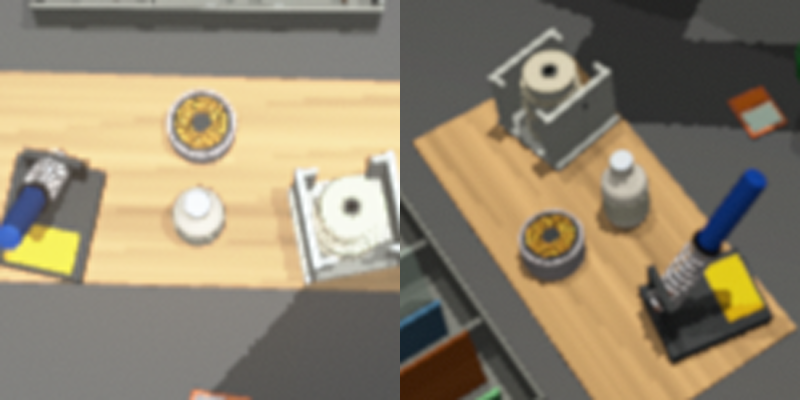

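Last picture: the stack is in the magazine, the bottle midway (cap (198,203) left half), and the tin behind it (201,125), both upright. Numeric check of the gap and bystanders.

Run:
```python
from h import *
T,ct=load('t4');S,cs=load('s4')
u,v=map(int,proj(ct,[.62,.02,.03]));f=lambda x,y:(u-62+(x+.5)/3.2258-.5,v-62+(y+.5)/3.2258-.5)
u2,v2=map(int,proj(cs,[.63,.02,.03]));g=lambda x,y:(u2-75+(x-400+.5)/2.6667-.5,v2-75+(y+.5)/2.6667-.5)
cap=tri(ct,f(198,203),cs,g(621,162));tin=tri(ct,f(201,122),cs,g(550,236))
reel=tri(ct,f(352,207),cs,g(549,71))
print('cap',cap,onz(ct,*f(198,203),.085));print('tin',tin,onz(ct,*f(201,122),.033));print('reel',reel)
print('dist',np.linalg.norm((tin[0]-cap[0])[:2])-.052)
for a in((105,170),(83,282)): print('stand corner',onz(ct,*f(*a),.012))
def com(n,X,r=14):
    I,c=load(n);u,v=map(int,proj(c,X));h=cv2.cvtColor(I[v-r:v+r,u-r:u+r],cv2.COLOR_BGR2HSV);q=((h[...,0]<14)&(h[...,1]>120)&(h[...,2]>60)).astype(np.uint8);m=cv2.moments(q,True);return m['m10']/m['m00']+u-r,m['m01']/m['m00']+v-r
for nm,px in(('sun',(407,287)),('jar',(581,280))):
    X=onz(ct,px[0]*.64,px[1]*.64,.005 if nm=='sun' else .062)
    print(nm,X.round(3),[np.round(com(n,X),1) for n in('top0','t4','scene0','s4')])
```

```text
cap (array([0.60872401, 0.02255928, 0.0831002 ]), np.float64(0.002267822765669542)) [0.60924206 0.02180988 0.085     ]
tin (array([0.68991577, 0.02195513, 0.03250925]), np.float64(0.000896212539957722)) [0.69015656 0.02167313 0.033     ]
reel (array([ 0.60680942, -0.10466187,  0.08723495]), np.float64(0.0011226271205692407))
dist 0.029194007764391093
stand corner [0.65202531 0.10547017 0.012     ]
stand corner [0.55322224 0.1227777  0.012     ]
sun [0.438 0.002 0.005] [array([265.6, 184.3]), array([265.9, 184.5]), array([248.9, 209. ]), array([248.5, 208.9])]Traceback (most recent call last):
  File "<stdin>", line 14, in <module>
  File "<stdin>", line 11, in com
ZeroDivisionError: float division by zero
```

```bash
python3 -c "
from h import *
for n in('scene0','s4'):
    I,c=load(n);h=cv2.cvtColor(I[120:160,165:205],cv2.COLOR_BGR2HSV);q=((h[...,0]<14)&(h[...,1]>110)).astype(np.uint8);m=cv2.moments(q,True);print(n,m['m00'],m['m10']/max(m['m00'],1),m['m01']/max(m['m00'],1))
print(manip.sign_off())"
```

```text
scene0 159.0 19.867924528301888 15.71069182389937
s4 155.0 19.858064516129033 15.941935483870967
the job is handed in; nothing more can be done
None
```

The job is done and handed in at about 45 s of the 125 s allowed. The gripper was open and well clear of everything.

- **Reels:** I loaded them one at a time, large, then medium, then small, flat in the magazine. The small reel's hub measures (0.607, −0.105), with its top at 87 mm (expected 89).
- **Bottle:** It stands upright at (0.608–0.609, 0.0225). The midpoint between the measured magazine and stand is (0.608, 0.024), so it is within about 1.5 mm.
- **Tin:** It stands at (0.690, 0.022), straight behind the bottle with a gap of about 29 mm.
- **Bystanders:** The suncatcher and pin jar show the same pixel positions before and after, to within 0.5 px. I checked the jar only in the scene view.

**Checks that failed or disagreed:**
- The automatic dark-hole check on the final top view found nothing for the tin or the small reel.
- The automatic bottle-cap fit merged the cap with the body and came out about 4 mm off.
- A first attempt at checking the jar stopped with an error.

I replaced the first two with points read by hand from the last picture and triangulated from both fixed cameras, and the jar check with a colour-mask comparison.

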